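Free the atlas from under the donation jar

ROBOT

A 7-joint arm with a two-finger parallel gripper is mounted at the origin on the work surface. World frame = base frame: x ahead of the robot, y to its left, z up, the work surface at z = 0. Lengths are in m, angles in rad, forces in N, time in s.
With the tool pointing down it reaches from about 0.425 to 0.925 m from the base axis. Payload 6.8 kg.
Tool frame: the origin (TCP) lies between the finger pads; the fingertips stand 11 mm ahead of it and the grasp point (between the pads) lies 8 mm behind it; z points along the fingers, y is the line along which they close (so a half turn about z gives the same grasp; the last joint's range is limited). The gripper opens to 85 mm and grips with 20 to 120 N. Pads are 22 mm wide; open, the fingers measure 114 mm over their backs; the gripper's body (76 mm by 85 mm) begins 54 mm behind the grasp point. The pads swing forward as they close: fully open they stand 13 mm farther back than shut.
Start: joints at [1.163, 0.477, 0.022, 1.555, -0.011, 1.109, -0.083], TCP at [0.199, -0.645, 0.242] pointing down, gripper open.
Joint ranges: [-2.96, 2.96], [-0.34, 2.1], [-1.41, 1.46], [0.24, 2.44], [-1.37, 4.51], [0.17, 1.92], [-2.96, 2.96]. Speed limits (rad/s): [2.39, 2.39, 3.14, 3.14, 3.14, 3.14, 3.14].

INTERFACE

Orientations are given as a rotation vector (axis times angle).
In Python, from bench import r gives the robot as it stands.
- The arm moves only by the tool send_rows, never from a script. Its argument "deltas" is a list of rows, each an object of numbers: "dx", "dy", "dz": the shift along the world's x, y, z in mm; "rx", "ry", "rz": the turn, a rotation vector about the world's x, y, z in degrees. A call has 1 to 5 rows; each row is the pose to reach, as a shift and turn from the pose commanded when the call began; what a row does not reach only later rows make up. A row lasts 1/12 s, in which the tool goes at most 41.7 mm and 7.16 degrees, less where a joint would pass 70% of its speed; a pose out of reach is approached as far as the arm can. A call with a gripper value outside its range is refused whole. "jaw" is the finger opening in mm, from 0 to 85.4, set as the call begins (left out, the last holds). The fingers move at their own pace and stop on an object; "newtons" is the grip in N (left out, the last holds). Time passes only in rows, so rows that repeat a pose let the fingers close. It gives the time, the measured TCP pose, the force, the opening and the grip force at its end, in the units of the state.
- r.get_obs(): the state, without advancing time (a new reading comes with each control period).
- r.grab_frame(name): name is "scene" or "top"; returns a dict with "frame" (400x640x3 uint8, blue, green, red), "z_map" (400x640 float32, m along the optical axis (not along the pixel's ray), 0 where there is no reading), "vertical_fov" (degrees; the focal length in pixels is half the picture's height over the tangent of half this angle, whatever the lens; pixels are square), "cx", "cy" (the principal point, pixels), "xyz" and "orientation" of the camera in the world. Camera axes: x right, y down, z forward; pixel columns grow to the right and rows downward; lengths in m; the calibration is good to about 2 mm. A picture is of the moment at which its call begins.
- r.hand_in(): hands the job in; it is judged then, once.
The state is a dict: "clock": time; "joints": joint angles; "qvel": joint speeds; "tau": joint torques, N m; "tcp_pos": TCP position; "orientation": TCP orientation; "contact_force": force on the tool from outside, world axes, zero at the start; "moment": the same for the moment, N m; "grip_width": finger opening in m; "gripper_force": force on a finger pad.
Only numpy, scipy, OpenCV 4.12 (cv2) and the standard library are available. Lean on these libraries where they do the work, as an engineer would, in place of code of your own. Each camera call takes 0.05 s, during which the arm holds its last target. There are 200 camera calls.

TASK

A customer wants the big atlas that the donation jar is standing on. Push the atlas, with the jar on it, flat up against the low wooden display board so that no gap is left, then slide the jar across (it is too wide to grip: do not lift it) until it stands wholly on the board, and leave it there. Keep the jar upright all the way and do not disturb the cash tin, the mug or the paperbacks.

Things in the scene. Friction and masses are not known exactly. Their poses are not given: they have to be found in the camera images.
- atlas: Loose hardback atlas with a dark blue cover and white page edges, lying flat on the table; 210 mm along its x, 200 mm along its y, 30 mm thick, 0.8 kg. Origin at the centre of its underside, z up. One of its two y faces (210 mm long) looks towards the board across a gap of roughly 50 to 170 mm. A push at the middle of the opposite face slides it along the table.
- jar: Loose round glass donation jar with a flat aluminium lid and coins in the bottom (fixed, they do not move); straight-sided, 100 mm in diameter up to 112 mm height, lid 88 mm in diameter, 135 mm tall in all, 0.6 kg. Origin at the centre of its underside, z up. It starts standing near the middle of the atlas's top. Pushed in its lower half it slides; pushed near the lid it can tip.
- board: Low display board: a plain solid slab of light wood, fixed to the table, 210 mm along its x, 190 mm along its y, 28 mm thick, so its top is 2 mm lower than the atlas's. Origin at the centre of its underside, z up. It lies to the left (+y) or to the right (-y) of the atlas, its y face towards it; turned a few degrees; its centre may be up to 80 mm nearer or farther in x than the atlas's.
- cashtin: Bystander: shut grey steel cash tin, 204 mm along x, 114 mm along y, 58 mm high (69 mm with its folded handle), standing on the other side of the atlas from the board. Origin at the centre of its underside.
- mug: Bystander: white mug, 82 mm in diameter, 90 mm high, handle at its +y; beyond the work. Origin at the centre of its underside.
- paperbacks: Bystander: pile of three paperbacks, about 115 mm by 185 mm, 60 mm high; beyond the work. Origin at the centre of its underside.

How it is judged:
On the way:
1. the atlas lies flat against the board (gap under about 9 mm, square to it within 0.06 rad) with the jar still standing on the atlas (y of atlas in the frame of board between -0.204 and 0.204 m and x of atlas in the frame of board between -0.12 and 0.12 m and angle between the y axis of atlas and the y axis of board, either way round below 0.06 rad and height (world z) of atlas below 0.005 m and y of jar in the frame of atlas between -0.09 and 0.09 m and z of jar in the frame of atlas above 0.025 m), for 0.2 s.
At the end, for the whole second after the job is handed in: The jar stands at rest and upright (within 0.05 rad) with its whole base on the board's top (its centre within 57 mm of the board's centre along the board's x and within 47 mm along its y); the atlas lies flat and at rest on the table (x of jar in the frame of board between -0.057 and 0.057 m and y of jar in the frame of board between -0.047 and 0.047 m and z of jar in the frame of board between 0.023 and 0.033 m and angle between jar's own z axis and vertical below 0.05 rad and linear speed of each of jar, atlas below 0.02 m/s and height (world z) of atlas below 0.005 m and angle between atlas's own z axis and vertical below 0.03 rad); the robot touches nothing.
It fails at once if the jar is tipped by more than 0.3 rad (angle between jar's own z axis and vertical above 0.3 rad).
It fails at once if the jar is lifted more than 20 mm off the atlas or board (height (world z) of jar above 0.05 m).
It fails at once if the jar comes off onto the table (height (world z) of jar below 0.018 m).
It fails at once if the cash tin, the mug or the paperbacks are moved more than 20 mm (distance of any of cashtin, mug, paperbacks from where it was at the start of the episode above 0.02 m).
It also fails if it takes over 56 s, if anything falls off the work surface, if the arm or the gripper's body presses on something with over 40 N, if the wrist force passes 120 N, or if a joint passes its speed limit or range.

## Working session

There is one attempt and no reset: what is moved stays moved. The work goes in short steps, Python scripts to look and compute and a tool call to move; the robot and the scene stay as the last step left them, time stands still between calls to the robot, and variables do not carry over. Pictures are saved under pics/ and viewed, at most 10 in all, crops included, and the job is handed in when it is done.

Besides the shell and the picture viewer there is one more tool, called after ">>>" in YAML: its name, and indented under it one key for each argument. send_rows: Moves the arm, as the interface text tells. Its arguments: {"type":"object","properties":{"deltas":{"type":"array","items":{"type":"object","properties":{"dx":{"type":"number"},"dy":{"type":"number"},"dz":{"type":"number"},"rx":{"type":"number"},"ry":{"type":"number"},"rz":{"type":"number"}}}},"jaw":{"type":"number"},"newtons":{"type":"number"}},"required":["deltas"]}

```bash
ls; mkdir -p pics
cat > h.py <<'E'
import numpy as np,cv2
from scipy.spatial.transform import Rotation as R
from bench import r
def rot(o):
    o=np.array(o,float)
    return o if o.shape==(3,3) else R.from_rotvec(o).as_matrix()
def cloud(f):
    z=f["z_map"];h,w=z.shape
    fl=h/2/np.tan(np.radians(f["vertical_fov"])/2)
    v,u=np.mgrid[:h,:w]
    p=np.stack([(u-f["cx"])/fl*z,(v-f["cy"])/fl*z,z],-1)
    return p@rot(f["orientation"]).T+np.array(f["xyz"])
E
python3 - <<'E'
from h import *
o=r.get_obs();print({k:np.round(v,3) for k,v in o.items()})
for n in("top","scene"):
    f=r.grab_frame(n);cv2.imwrite(f"pics/{n}0.png",f["frame"]);np.savez(f"{n}0.npz",**f)
    print(n,f["xyz"],f["orientation"],f["vertical_fov"],f["cx"],f["cy"])
E
```

```text
pics
{'clock': np.float64(0.0), 'joints': array([ 1.163,  0.478,  0.022,  1.556, -0.011,  1.109, -0.083]), 'qvel': array([ 0.   , -0.001,  0.001, -0.   , -0.001,  0.001,  0.002]), 'tau': array([ 0.0000e+00, -5.9646e+01,  1.6080e+00, -2.8121e+01,  1.2000e-02,
        9.0000e-03,  0.0000e+00]), 'tcp_pos': array([ 0.199, -0.644,  0.241]), 'orientation': array([-3.105e+00, -4.690e-01,  1.000e-03]), 'contact_force': array([-0.653,  0.122, -0.093]), 'moment': array([ 0.018, -0.018, -0.045]), 'gripper_force': np.float64(0.0), 'grip_width': np.float64(0.085)}
top [0.47207862 0.0181028  0.91941437] [-2.15828141  2.10764144 -0.22809113] 50.49603582752116 315.0196616235104 197.23582151108744
scene [ 1.0486212  -0.29770431  0.69378793] [-2.21822687 -1.16067666  0.3902717 ] 52.201645468408366 304.9258698998679 201.2620264583824
```

View pics/top0.png

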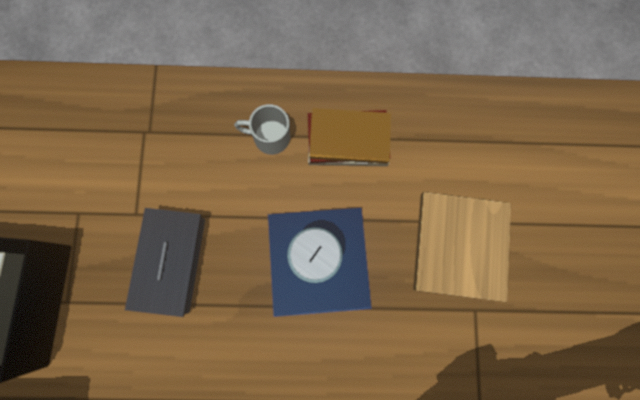

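View pics/scene0.png

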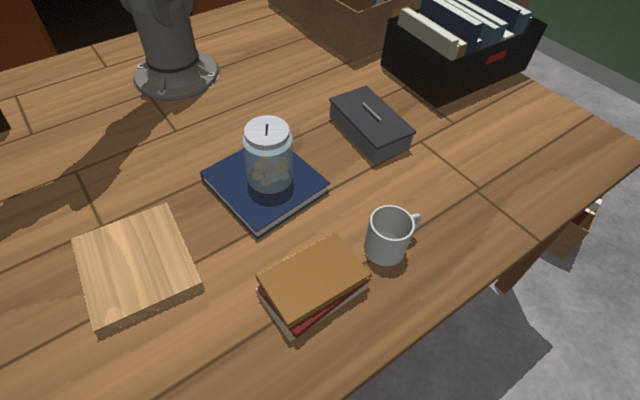

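The top view shows the atlas at about (320,262) with the jar lid at (315,255). The board is at (463,247), the tin at (165,262), the mug at (270,128) and the books at (348,137). Image right is −y, so the push goes to −y.

```bash
cat >> h.py <<'E'
def cast(f,uv,zp):
    h=f["frame"].shape[0];fl=h/2/np.tan(np.radians(f["vertical_fov"])/2)
    uv=np.asarray(uv,float)
    d=np.stack([(uv[:,0]-f["cx"])/fl,(uv[:,1]-f["cy"])/fl,np.ones(len(uv))],-1)@rot(f["orientation"]).T
    c=np.array(f["xyz"]);return (c+d*((zp-c[2])/d[:,2])[:,None])[:,:2]
def blob(m):
    c,_=cv2.findContours(m.astype(np.uint8),cv2.RETR_EXTERNAL,cv2.CHAIN_APPROX_NONE)
    return max(c,key=cv2.contourArea)[:,0]
def rect(f,m,zp):
    p=cast(f,blob(m),zp).astype(np.float32)
    (c,s,a)=cv2.minAreaRect(p*1000);a=(a+45)%90-45
    return np.round(c,1),np.round(s,1),round(a,2)
def near(f,p):  # boxes of the cloud by height
    return None
def masks(f):
    P=cloud(f);z=P[...,2];b,g,rr=[f["frame"][...,i].astype(int) for i in range(3)]
    ok=(f["z_map"]>0)&(P[...,0]>.25)&(P[...,0]<.9)&(abs(P[...,1])<.6)
    return dict(atlas=ok&(b>rr+20)&(z<.05)&(z>.015),board=ok&(rr>b+20)&(z>.018)&(z<.038)&(P[...,1]<-.1),
      lid=ok&(z>.127)&(z<.143),jar=ok&(z>.045)&(z<.143),tin=ok&(z>.048)&(z<.064)&(P[...,1]>.1))
def measure(f):
    M=masks(f);P=cloud(f)
    for k,zp in dict(atlas=.03,board=.028,lid=.165,tin=.058).items():
        if M[k].sum()>30: print(k,rect(f,M[k],zp),"medz",round(float(np.median(P[M[k]][:,2])),4),M[k].sum())
E
python3 - <<'E'
from h import *
for n in("top","scene"):
    f=dict(np.load(n+"0.npz"));P=cloud(f);print(n)
    M=masks(f)
    if n=="top": print("z at lid,atlas,board,table",P[262,320],P[290,340],P[247,463],P[250,390])
    M["lid"]=(P[...,2]>.15)&(P[...,2]<.18)&(abs(P[...,1])<.2)&(P[...,0]>.4)&(P[...,0]<.8)
    P2=P;measure(f)
    print("lid",rect(f,M["lid"],.165))
E
```

```text
top
z at lid,atlas,board,table [ 0.50074828 -0.00999189  0.16430873] [ 0.44986817 -0.05725594  0.02880515] [ 0.54390223 -0.31634106  0.02911346] [ 0.53601831 -0.16718106  0.00081022]
atlas (array([509. , -11.1]), array([207.5, 197.1]), 5.59) medz 0.0302 6771
board (array([ 547.2, -318.7]), array([192.6, 209.7]), -5.96) medz 0.0278 8989
lid (array([416.7, 501.4]), array([241.9,  59.4]), 9.0) medz 0.1373 1834
tin (array([499.9, 297.2]), array([116.2, 204.2]), -5.48) medz 0.0589 6679
lid (array([ 5.145e+02, -5.000e-01]), array([87. , 88.5]), -44.46)
scene
atlas (array([510.2, -15.6]), array([208.8, 198.7]), 5.51) medz 0.0305 3599
board (array([ 551. , -324.8]), array([189.8, 216.5]), -5.94) medz 0.0286 10705
lid (array([446.6, 512.9]), array([107.4, 247.5]), -3.84) medz 0.1364 1213
tin (array([504. , 290.4]), array([121.4, 212.7]), -5.42) medz 0.0587 3370
lid (array([523.5,  -8.8]), array([ 85.9, 101.8]), -29.73)
```

>>> send_rows:
  deltas:
    - {"dx": 37, "dy": 9, "dz": 12, "rz": 6}
    - {"dx": 74, "dy": 18, "dz": 24, "rz": 12}
    - {"dx": 111, "dy": 27, "dz": 36, "rz": 18}
    - {"dx": 148, "dy": 36, "dz": 48, "rz": 24}
    - {"dx": 185, "dy": 45, "dz": 60, "rz": 30}
  jaw: 85

```text
$.deltas[0]: bad value
```

>>> send_rows:
  deltas:
    - {"dx": 25, "dy": 32, "rz": 6}
    - {"dx": 50, "dy": 64, "rz": 12}
    - {"dx": 75, "dy": 96, "rz": 18}
    - {"dx": 100, "dy": 128, "rz": 24}
    - {"dx": 125, "dy": 160, "rz": 30}

```text
$.deltas[0]: bad value
```

>>> send_rows:
  deltas:
    - {"dx": 6, "dy": 40, "rz": 6}
    - {"dx": 12, "dy": 80, "rz": 12}
    - {"dx": 18, "dy": 120, "rz": 18.4}
    - {"dx": 20, "dy": 160, "rz": 18.4}
    - {"dx": 20, "dy": 200, "rz": 18.4}

```text
$.deltas[0]: bad value
```

>>> send_rows:
  deltas:
    - {"dx": -4, "dy": 40}
    - {"dx": -8, "dy": 80}
    - {"dx": -12, "dy": 120}
    - {"dx": -16, "dy": 160}
    - {"dx": -20, "dy": 200}

```text
$.deltas[0]: bad value
```

>>> send_rows:
  deltas:
    - {"dx": 37, "dy": 9, "dz": 12, "rx": 0, "ry": 0, "rz": 6}
    - {"dx": 74, "dy": 18, "dz": 24, "rx": 0, "ry": 0, "rz": 12}
    - {"dx": 111, "dy": 27, "dz": 36, "rx": 0, "ry": 0, "rz": 18}
    - {"dx": 148, "dy": 36, "dz": 48, "rx": 0, "ry": 0, "rz": 24}
    - {"dx": 185, "dy": 45, "dz": 60, "rx": 0, "ry": 0, "rz": 30}
  jaw: 85

```text
clock: 0.52
tcp_pos: [0.3857, -0.5991, 0.3025]
orientation: [-2.875, -1.264, 0.0]
contact_force: [0.3, -0.9, 0.1]
grip_width: 0.0853
gripper_force: 0.0
```

>>> send_rows:
  deltas:
    - {"dx": 25, "dy": 32, "dz": 0, "rx": 0, "ry": 0, "rz": 6}
    - {"dx": 50, "dy": 64, "dz": 0, "rx": 0, "ry": 0, "rz": 12}
    - {"dx": 75, "dy": 96, "dz": 0, "rx": 0, "ry": 0, "rz": 18}
    - {"dx": 100, "dy": 128, "dz": 0, "rx": 0, "ry": 0, "rz": 24}
    - {"dx": 125, "dy": 160, "dz": 0, "rx": 0, "ry": 0, "rz": 30}

```text
clock: 0.93
tcp_pos: [0.5101, -0.4381, 0.3019]
orientation: [-2.45, -1.965, 0.0]
contact_force: [1.0, -0.3, 0.0]
grip_width: 0.0851
gripper_force: 0.0
```

>>> send_rows:
  deltas:
    - {"dx": 6, "dy": 40, "dz": 0, "rx": 0, "ry": 0, "rz": 6}
    - {"dx": 12, "dy": 80, "dz": 0, "rx": 0, "ry": 0, "rz": 12}
    - {"dx": 18, "dy": 120, "dz": 0, "rx": 0, "ry": 0, "rz": 18.4}
    - {"dx": 20, "dy": 160, "dz": 0, "rx": 0, "ry": 0, "rz": 18.4}
    - {"dx": 20, "dy": 200, "dz": 0, "rx": 0, "ry": 0, "rz": 18.4}

```text
clock: 1.35
tcp_pos: [0.5293, -0.2377, 0.3018]
orientation: [-2.109, -2.327, -0.0]
contact_force: [0.3, -0.1, 0.7]
grip_width: 0.0848
gripper_force: 0.0
```

>>> send_rows:
  deltas:
    - {"dx": -4, "dy": 40, "dz": 0, "rx": 0, "ry": 0, "rz": 0}
    - {"dx": -8, "dy": 80, "dz": 0, "rx": 0, "ry": 0, "rz": 0}
    - {"dx": -12, "dy": 120, "dz": 0, "rx": 0, "ry": 0, "rz": 0}
    - {"dx": -16, "dy": 160, "dz": 0, "rx": 0, "ry": 0, "rz": 0}
    - {"dx": -20, "dy": 200, "dz": 0, "rx": 0, "ry": 0, "rz": 0}

```text
clock: 1.77
tcp_pos: [0.5085, -0.0382, 0.3021]
orientation: [-2.111, -2.327, 0.001]
contact_force: [0.5, 1.0, 0.9]
grip_width: 0.0853
gripper_force: 0.0
```

>>> send_rows:
  deltas:
    - {"dx": -4, "dy": 36, "dz": 0, "rx": 0, "ry": 0, "rz": 0}
    - {"dx": -8, "dy": 72, "dz": 0, "rx": 0, "ry": 0, "rz": 0}
    - {"dx": -12, "dy": 108, "dz": 0, "rx": 0, "ry": 0, "rz": 0}
    - {"dx": -16, "dy": 144, "dz": 0, "rx": 0, "ry": 0, "rz": 0}
    - {"dx": -20, "dy": 180, "dz": 0, "rx": 0, "ry": 0, "rz": 0}

```text
clock: 2.18
tcp_pos: [0.4886, 0.1415, 0.3022]
orientation: [2.111, 2.326, -0.001]
contact_force: [0.6, 0.5, -0.6]
grip_width: 0.085
gripper_force: 0.0
```

>>> send_rows:
  deltas:
    - {"dx": 5, "dy": 0, "dz": -40, "rx": 0, "ry": 0, "rz": 0}
    - {"dx": 5, "dy": 0, "dz": -80, "rx": 0, "ry": 0, "rz": 0}
    - {"dx": 5, "dy": 0, "dz": -120, "rx": 0, "ry": 0, "rz": 0}
    - {"dx": 5, "dy": 0, "dz": -160, "rx": 0, "ry": 0, "rz": 0}
    - {"dx": 5, "dy": 0, "dz": -200, "rx": 0, "ry": 0, "rz": 0}

```text
clock: 2.6
tcp_pos: [0.4939, 0.1399, 0.1005]
orientation: [-2.111, -2.327, -0.0]
contact_force: [0.7, 0.2, -0.1]
grip_width: 0.0847
gripper_force: 0.0
```

>>> send_rows:
  deltas:
    - {"dx": 0, "dy": 0, "dz": -30, "rx": 0, "ry": 0, "rz": 0}
    - {"dx": 0, "dy": 0, "dz": -55, "rx": 0, "ry": 0, "rz": 0}
    - {"dx": 0, "dy": 0, "dz": -75, "rx": 0, "ry": 0, "rz": 0}
    - {"dx": 0, "dy": 0, "dz": -86, "rx": 0, "ry": 0, "rz": 0}
    - {"dx": 0, "dy": 0, "dz": -86, "rx": 0, "ry": 0, "rz": 0}

```text
clock: 3.02
tcp_pos: [0.4927, 0.1395, 0.0142]
orientation: [-2.109, -2.326, 0.006]
contact_force: [0.0, -0.1, 1.7]
grip_width: 0.0855
gripper_force: 0.0
```

>>> send_rows:
  deltas:
    - {"dx": 1, "dy": -10, "dz": 0, "rx": 0, "ry": 0, "rz": 0}
    - {"dx": 2, "dy": -20, "dz": 0, "rx": 0, "ry": 0, "rz": 0}
    - {"dx": 3, "dy": -27, "dz": 0, "rx": 0, "ry": 0, "rz": 0}
    - {"dx": 3, "dy": -32, "dz": 0, "rx": 0, "ry": 0, "rz": 0}
    - {"dx": 4, "dy": -37, "dz": 0, "rx": 0, "ry": 0, "rz": 0}

```text
clock: 3.43
tcp_pos: [0.4989, 0.1018, 0.0171]
orientation: [2.112, 2.324, 0.001]
contact_force: [-0.4, 0.5, 0.4]
grip_width: 0.0847
gripper_force: 0.0
```

Run:
```python
from h import *
for n in("scene","top"):
    f=r.grab_frame(n);cv2.imwrite(f"pics/{n}1.png",f["frame"]);measure(f)
print(r.get_obs()["contact_force"])
```

```text
atlas (array([593. , -54.7]), array([ 51.4, 105.1]), 5.57) medz 0.0305 1337
board (array([ 551.1, -324.7]), array([189.9, 216.8]), -5.96) medz 0.0286 10759
lid (array([446.4, 512.2]), array([106.2, 248.4]), -2.53) medz 0.1368 1312
tin (array([503.7, 290.3]), array([121.7, 212. ]), -5.42) medz 0.0586 3378
atlas (array([464.2, -76.7]), array([123.2, 124.9]), -44.26) medz 0.0302 2911
board (array([ 547.3, -318.7]), array([192.6, 209.7]), -5.96) medz 0.0278 8982
lid (array([416.5, 502.2]), array([241.9,  57.7]), 9.0) medz 0.1375 1834
tin (array([499.9, 297.2]), array([116.2, 204.2]), -5.48) medz 0.0589 6676
[ 0.54893189  0.36156371 -0.23255761]
```

View pics/scene1.png

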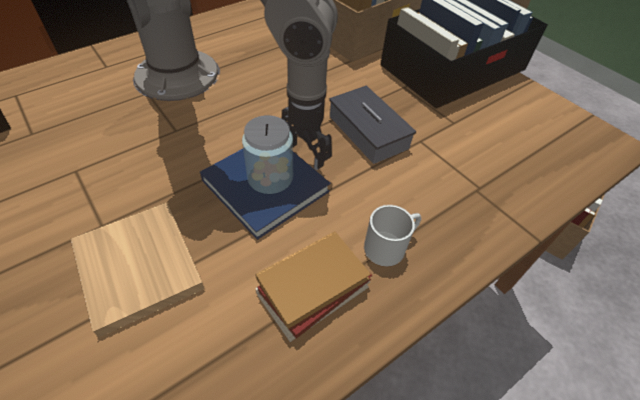

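>>> send_rows:
  deltas:
    - {"dx": 0.5, "dy": -5, "dz": 0, "rx": 0, "ry": 0, "rz": 0}
    - {"dx": 1.5, "dy": -12, "dz": 0, "rx": 0, "ry": 0, "rz": -1}
    - {"dx": 3, "dy": -20, "dz": 0, "rx": 0, "ry": 0, "rz": -2}
    - {"dx": 4, "dy": -28, "dz": 0, "rx": 0, "ry": 0, "rz": -3.2}
    - {"dx": 5, "dy": -36, "dz": 0, "rx": 0, "ry": 0, "rz": -4.4}

```text
clock: 3.95
tcp_pos: [0.5042, 0.0696, 0.0167]
orientation: [-2.196, -2.245, -0.007]
contact_force: [1.4, 7.1, -1.1]
grip_width: 0.0854
gripper_force: 3.2
```

>>> send_rows:
  deltas:
    - {"dx": 1, "dy": -8, "dz": 0, "rx": 0, "ry": 0, "rz": -1.2}
    - {"dx": 2, "dy": -16, "dz": 0, "rx": 0, "ry": 0, "rz": -2.4}
    - {"dx": 3.5, "dy": -24, "dz": 0, "rx": 0, "ry": 0, "rz": -3.6}
    - {"dx": 5, "dy": -32, "dz": 0, "rx": 0, "ry": 0, "rz": -4.8}
    - {"dx": 6.5, "dy": -40, "dz": 0, "rx": 0, "ry": 0, "rz": -6}

```text
clock: 4.37
tcp_pos: [0.5108, 0.0297, 0.0167]
orientation: [-2.31, -2.127, -0.007]
contact_force: [0.6, 6.7, -0.6]
grip_width: 0.0851
gripper_force: 3.6
```

```bash
cat >> h.py <<'E'
def edge(f,name):
    """rect of the visible part + jar lid + jar in the board frame"""
B=np.array([547.2,-318.7]);BY=np.radians(-5.96)
def toB(p):
    d=np.asarray(p)-B;c,s=np.cos(BY),np.sin(BY);return np.round([c*d[0]+s*d[1],-s*d[0]+c*d[1]],1)
def lidpos(f,prev=None):
    fr=f["frame"].astype(int);P=cloud(f)
    m=(abs(P[...,2]-.1645)<.012)&(fr.max(-1)-fr.min(-1)<40)&(P[...,0]>.4)&(P[...,0]<.75)&(abs(P[...,1])<.45)
    return m
E
python3 - <<'E'
from h import *
f=r.grab_frame("top");cv2.imwrite(f"pics/top2.png",f["frame"]);np.savez("top2.npz",**f)
M=masks(f);P=cloud(f)
q=cast(f,np.argwhere(M["atlas"])[:,::-1],.03)*1000
qb=np.array([toB(x) for x in q]);print("atlas in board frame",np.percentile(qb,[0,1,99,100],axis=0))
E
```

```text
atlas in board frame [[-150.4    137.9  ]
 [-143.878  139.192]
 [  33.4    236.734]
 [  34.5    276.6  ]]
```

View pics/top2.png

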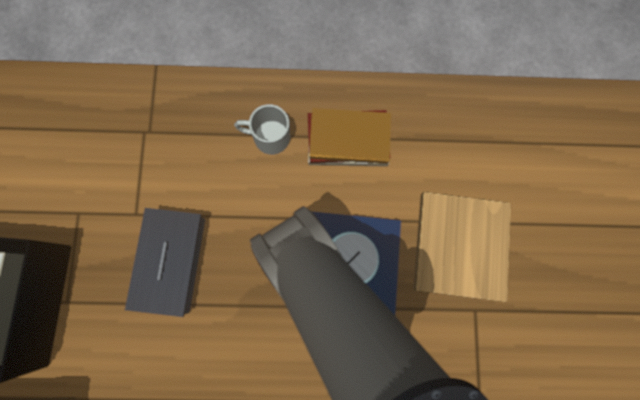

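The atlas front edge (x≈399 px) is about 43 mm from the board's near edge (x≈418 px) and nearly parallel, and the jar is still central on it. I'll push on.

>>> send_rows:
  deltas:
    - {"dx": 0, "dy": -8, "dz": 0, "rx": 0, "ry": 0, "rz": -0.6}
    - {"dx": 0, "dy": -16, "dz": 0, "rx": 0, "ry": 0, "rz": -1.2}
    - {"dx": 0, "dy": -23, "dz": 0, "rx": 0, "ry": 0, "rz": -1.2}
    - {"dx": 0, "dy": -29, "dz": 0, "rx": 0, "ry": 0, "rz": -1.2}
    - {"dx": 0, "dy": -34, "dz": 0, "rx": 0, "ry": 0, "rz": -1.2}

```text
clock: 4.83
tcp_pos: [0.5104, -0.0043, 0.0167]
orientation: [-2.332, -2.103, -0.006]
contact_force: [-0.4, 8.6, 1.3]
grip_width: 0.0845
gripper_force: 4.1
```

>>> send_rows:
  deltas:
    - {"dx": 0, "dy": -3, "dz": 0, "rx": 0, "ry": 0, "rz": 0}
    - {"dx": 0, "dy": -6, "dz": 0, "rx": 0, "ry": 0, "rz": 0}
    - {"dx": 0, "dy": -8, "dz": 0, "rx": 0, "ry": 0, "rz": 0}
    - {"dx": 0, "dy": -9, "dz": 0, "rx": 0, "ry": 0, "rz": 0}
    - {"dx": 0, "dy": -10, "dz": 0, "rx": 0, "ry": 0, "rz": 0}

```text
clock: 5.25
tcp_pos: [0.5104, -0.011, 0.0167]
orientation: [-2.329, -2.103, -0.01]
contact_force: [-0.1, 18.4, 1.0]
grip_width: 0.085
gripper_force: 8.7
```

Run:
```python
from h import *
f=r.grab_frame("top");M=masks(f)
q=cast(f,np.argwhere(M["atlas"])[:,::-1],.03)*1000
qb=np.array([toB(x) for x in q]);print("atlas in board frame",np.percentile(qb,[0,1,99,100],axis=0))
g=r.grab_frame("scene");cv2.imwrite("pics/scene3.png",g["frame"])
M=masks(g)
print(rect(g,M["atlas"],.03))
print(r.get_obs()["contact_force"])
```

```text
atlas in board frame [[-173.1     97.3  ]
 [-170.814   97.943]
 [  33.857  290.314]
 [  34.3    292.7  ]]
(array([ 574.7, -174.7]), array([109.2,  47.5]), -6.09)
[-0.40402612 15.37590225  0.74589212]
```

View pics/scene3.png

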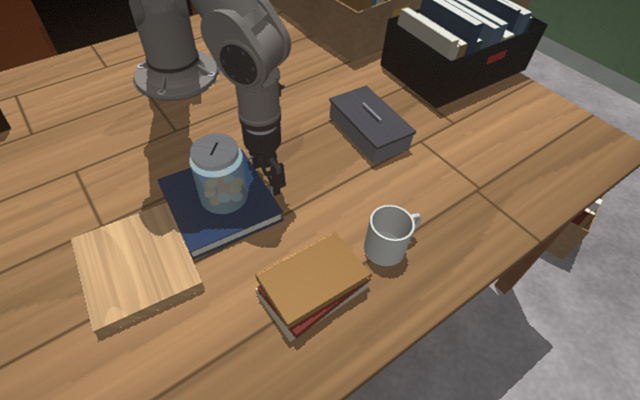

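The atlas is flush against the board: its edges coincide, yaw is −6.1° against −5.96° and the force rose to 18 N. The jar stands on it. Backing off and rising.

>>> send_rows:
  deltas:
    - {"dx": 0, "dy": 10, "dz": 0, "rx": 0, "ry": 0, "rz": 0}
    - {"dx": 0, "dy": 40, "dz": 0, "rx": 0, "ry": 0, "rz": 0}
    - {"dx": 0, "dy": 65, "dz": 20, "rx": 0, "ry": 0, "rz": 0}
    - {"dx": 0, "dy": 80, "dz": 55, "rx": 0, "ry": 0, "rz": 0}
    - {"dx": 0, "dy": 95, "dz": 90, "rx": 0, "ry": 0, "rz": 0}

```text
clock: 5.77
tcp_pos: [0.5083, 0.0793, 0.1064]
orientation: [-2.332, -2.102, 0.005]
contact_force: [1.6, -0.8, 0.2]
grip_width: 0.085
gripper_force: 0.0
```

>>> send_rows:
  deltas:
    - {"dx": -1, "dy": 10, "dz": 10, "rx": -7, "ry": 0.73, "rz": 0}
    - {"dx": -2, "dy": 20, "dz": 20, "rx": -14, "ry": 1.46, "rz": 0}
    - {"dx": -3, "dy": 30, "dz": 30, "rx": -21, "ry": 2.2, "rz": 0}
    - {"dx": -4, "dy": 40, "dz": 40, "rx": -28, "ry": 2.93, "rz": 0}
    - {"dx": -5, "dy": 50, "dz": 50, "rx": -35, "ry": 3.66, "rz": 0}
  jaw: 60

```text
clock: 6.18
tcp_pos: [0.5053, 0.1289, 0.1582]
orientation: [1.974, 1.775, -0.628]
contact_force: [0.1, 0.9, -0.7]
grip_width: 0.06
gripper_force: 0.0
```

```bash
cat >> h.py <<'E'
def jarpos(f):
    m=lidpos(f);c=blob(m);(p,rad)=cv2.minEnclosingCircle(c.astype(np.float32))
    q=cast(f,c,.165).astype(np.float32)*1000
    print("lid circle px",np.round(p),"rad mm",cv2.minEnclosingCircle(q)[1]);c=np.array(cv2.minEnclosingCircle(q)[0]);return c
E
python3 - <<'E'
from h import *
f=r.grab_frame("top");cv2.imwrite("pics/top4.png",f["frame"]);measure(f);j=jarpos(f);print("jar",j,toB(j))
o=r.get_obs();print(o["tcp_pos"],rot(o["orientation"]).round(3),o["joints"].round(2))
E
```

```text
atlas (array([ 498.2, -118.1]), array([197.1, 207.7]), -5.59) medz 0.0301 5908
board (array([ 541.1, -319. ]), array([192. , 223.2]), -5.44) medz 0.0278 8939
lid (array([365. , 511.8]), array([143. ,  22.7]), 9.0) medz 0.1378 842
tin (array([438.3, 303.1]), array([116.1,  80.5]), -5.27) medz 0.059 2978
lid circle px [376. 261.] rad mm 44.38410949707031
jar [ 505.5944519  -108.74241638] [-63.2 204.5]
[0.50393694 0.13635658 0.15702219] [[ 0.077  0.996 -0.055]
 [ 0.809 -0.095 -0.58 ]
 [-0.583  0.001 -0.813]] [-0.36  0.57 -0.39  1.81  0.62  1.37 -1.15]
```

View pics/top4.png

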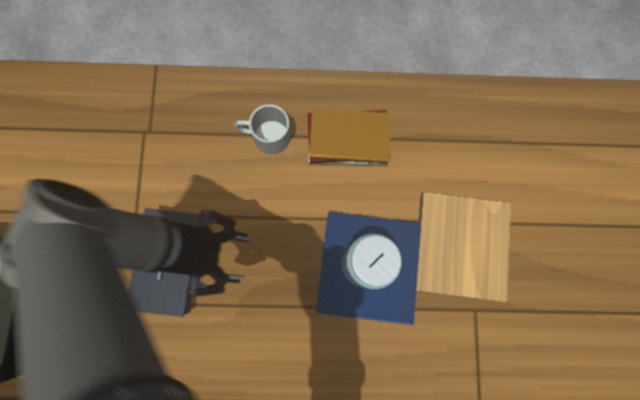

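>>> send_rows:
  deltas:
    - {"dx": -3, "dy": -30, "dz": -5, "rx": 0, "ry": 0, "rz": 3.2}
    - {"dx": -6, "dy": -60, "dz": -10, "rx": 0, "ry": 0, "rz": 6.4}
    - {"dx": -9, "dy": -90, "dz": -20, "rx": 0, "ry": 0, "rz": 9.6}
    - {"dx": -12, "dy": -120, "dz": -35, "rx": 0, "ry": 0, "rz": 12.8}
    - {"dx": -15, "dy": -145, "dz": -50, "rx": 0, "ry": 0, "rz": 15.8}

```text
clock: 6.65
tcp_pos: [0.4892, -0.0192, 0.1061]
orientation: [1.686, 2.005, -0.534]
contact_force: [0.1, -0.3, 0.2]
grip_width: 0.0601
gripper_force: 0.0
```

>>> send_rows:
  deltas:
    - {"dx": 0, "dy": 0, "dz": -20, "rx": 0, "ry": 0, "rz": 0}
    - {"dx": 0, "dy": 0, "dz": -38, "rx": 0, "ry": 0, "rz": 0}
    - {"dx": 0, "dy": 0, "dz": -50, "rx": 0, "ry": 0, "rz": 0}
    - {"dx": 0, "dy": 0, "dz": -57, "rx": 0, "ry": 0, "rz": 0}
    - {"dx": 0, "dy": 0, "dz": -57, "rx": 0, "ry": 0, "rz": 0}

```text
clock: 7.07
tcp_pos: [0.489, -0.0173, 0.0481]
orientation: [1.688, 2.006, -0.538]
contact_force: [0.8, 0.7, 0.4]
grip_width: 0.06
gripper_force: 0.0
```

Run:
```python
from h import *
f=r.grab_frame("top");j=jarpos(f);print("jar",j,toB(j))
g=r.grab_frame("scene");cv2.imwrite("pics/scene5.png",cv2.resize(g["frame"][100:280,100:340],None,fx=3,fy=3))
o=r.get_obs();M=rot(o["orientation"]);print(o["tcp_pos"],M.round(3),o["contact_force"],o["joints"].round(2))
d=j-o["tcp_pos"][:2]*1000;n=-np.array([-M[1,1],M[0,1]]);n=np.array([M[1,1],-M[0,1]]);n/=np.hypot(*n)
print("ahead",d@n,"side(+tool y)",d@M[:2,1],"n",n)
```

```text
lid circle px [376. 260.] rad mm 44.49534606933594
jar [ 505.5690918 -108.6195755] [-63.2 204.6]
[ 0.48993437 -0.01688477  0.04953025] [[-0.139  0.985  0.098]
 [ 0.805  0.17  -0.568]
 [-0.576  0.    -0.817]] [ 0.12114317  0.46460526 -0.01236453] [-0.21  0.59 -0.31  2.14  0.98  0.96 -1.13]
ahead 93.05739652034343 side(+tool y) -0.1991698741664765 n [ 0.17012067 -0.98542324]
```

View pics/scene5.png

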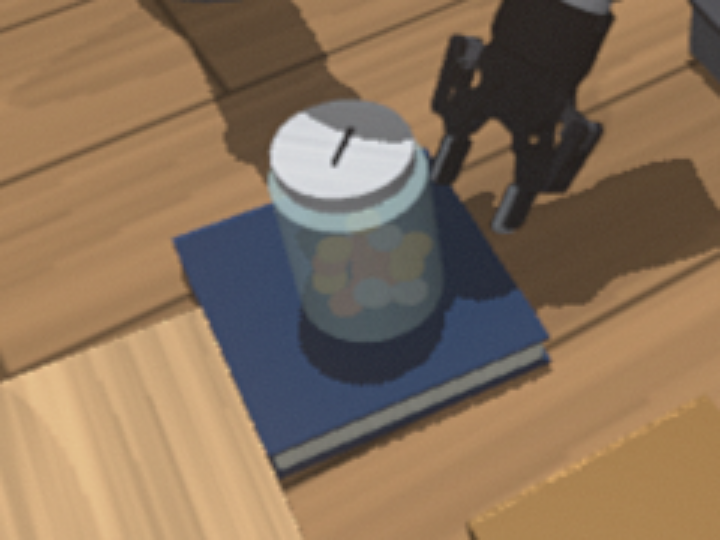

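The fingers (crop ≈(450,160) and (510,210)) straddle the line behind the jar, with the tilted body clear of it. Approaching to contact.

>>> send_rows:
  deltas:
    - {"dx": 1.4, "dy": -8, "dz": 0, "rx": 0, "ry": 0, "rz": 0}
    - {"dx": 2.8, "dy": -16, "dz": 0, "rx": 0, "ry": 0, "rz": 0}
    - {"dx": 4.2, "dy": -24, "dz": 0, "rx": 0, "ry": 0, "rz": 0}
    - {"dx": 5.2, "dy": -30, "dz": 0, "rx": 0, "ry": 0, "rz": 0}
    - {"dx": 6, "dy": -35, "dz": 0, "rx": 0, "ry": 0, "rz": 0}

```text
clock: 7.58
tcp_pos: [0.496, -0.0534, 0.0497]
orientation: [1.69, 2.003, -0.535]
contact_force: [0.9, 0.1, -0.1]
grip_width: 0.0599
gripper_force: 0.0
```

>>> send_rows:
  deltas:
    - {"dx": 0.7, "dy": -4, "dz": 0, "rx": 0, "ry": 0, "rz": 0}
    - {"dx": 1.4, "dy": -8, "dz": 0, "rx": 0, "ry": 0, "rz": 0}
    - {"dx": 2.1, "dy": -12, "dz": 0, "rx": 0, "ry": 0, "rz": 0}
    - {"dx": 2.8, "dy": -16, "dz": 0, "rx": 0, "ry": 0, "rz": 0}
    - {"dx": 3.5, "dy": -20, "dz": 0, "rx": 0, "ry": 0, "rz": 0}

```text
clock: 8.0
tcp_pos: [0.4997, -0.0711, 0.0492]
orientation: [1.688, 2.006, -0.533]
contact_force: [-0.3, 3.7, 1.1]
grip_width: 0.0603
gripper_force: 1.6
```

```bash
cat > look.py <<'E'
from h import *
import sys
f=r.grab_frame("top");j=jarpos(f);print("jar",j,toB(j))
P=cloud(f);print("lid z range",np.percentile(P[lidpos(f)][:,2],[5,95]).round(4))
o=r.get_obs();M=rot(o["orientation"]);print(o["tcp_pos"],o["contact_force"].round(1),o["moment"].round(2),o["joints"].round(2))
d=j-o["tcp_pos"][:2]*1000;n=np.array([M[1,1],-M[0,1]])
print("ahead",d@n,"side",d@M[:2,1])
A=masks(f)["atlas"]
if A.sum()>300:
  q=cast(f,np.argwhere(A)[:,::-1],.03)*1000;qb=np.array([toB(x) for x in q]);print("atlas",np.percentile(qb,[0,1,99,100],axis=0).round(1).tolist())
g=r.grab_frame("scene")
if len(sys.argv)>1: cv2.imwrite(sys.argv[1],cv2.resize(g["frame"][100:340,40:340],None,fx=2.4,fy=2.4))
E
python3 look.py pics/scene6.png
```

```text
lid circle px [381. 260.] rad mm 44.567169189453125
jar [ 506.98852539 -117.14884949] [-60.9 196.3]
lid z range [0.1626 0.1688]
[ 0.49964049 -0.07236994  0.0493279 ] [0.7 1.1 0. ] [0.99 0.01 0.13] [-0.13  0.58 -0.27  2.16  1.05  0.9  -1.08]
ahead 45.37616478804939 side -0.3823264682381201
atlas [[-173.3, 95.4], [-171.3, 97.6], [33.0, 290.0], [34.3, 293.0]]
```

View pics/scene6.png

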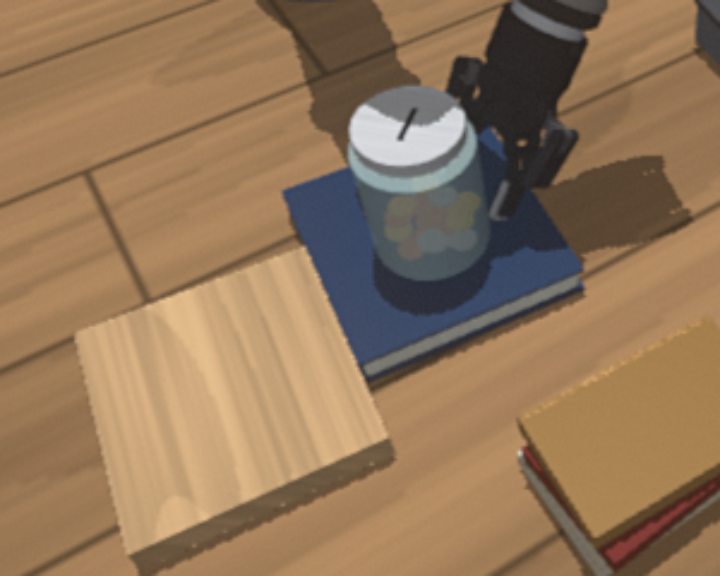

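The jar is cradled by both fingertips and slides upright, 9 mm moved so far, with the body clear of the lid. Continuing.

>>> send_rows:
  deltas:
    - {"dx": 0.9, "dy": -5, "dz": 0, "rx": 0, "ry": 0, "rz": 0}
    - {"dx": 2, "dy": -12, "dz": 0, "rx": 0, "ry": 0, "rz": 0}
    - {"dx": 3.5, "dy": -19, "dz": 0, "rx": 0, "ry": 0, "rz": 0}
    - {"dx": 5, "dy": -26, "dz": 0, "rx": 0, "ry": 0, "rz": 0}
    - {"dx": 6, "dy": -33, "dz": 0, "rx": 0, "ry": 0, "rz": 0}

```text
clock: 8.52
tcp_pos: [0.5054, -0.1059, 0.0493]
orientation: [1.689, 2.004, -0.535]
contact_force: [-0.2, 3.8, 0.0]
grip_width: 0.0599
gripper_force: 1.4
```

>>> send_rows:
  deltas:
    - {"dx": 1.3, "dy": -7, "dz": 0, "rx": 0, "ry": 0, "rz": 0}
    - {"dx": 2.6, "dy": -14, "dz": 0, "rx": 0, "ry": 0, "rz": 0}
    - {"dx": 3.9, "dy": -21, "dz": 0, "rx": 0, "ry": 0, "rz": 0}
    - {"dx": 5.2, "dy": -28, "dz": 0, "rx": 0, "ry": 0, "rz": 0}
    - {"dx": 6.5, "dy": -35, "dz": 0, "rx": 0, "ry": 0, "rz": 0}

```text
clock: 8.93
tcp_pos: [0.5119, -0.1407, 0.0493]
orientation: [1.688, 2.004, -0.535]
contact_force: [0.2, 3.1, -0.0]
grip_width: 0.0602
gripper_force: 1.5
```

```bash
python3 look.py
```

```text
lid circle px [419. 254.] rad mm 44.65346145629883
jar [ 519.5199585  -185.50462341] [-41.4 129.6]
lid z range [0.1624 0.1687]
[ 0.51178051 -0.14256908  0.04956154] [ 0.9  0.4 -0.1] [0.94 0.01 0.18] [-0.03  0.58 -0.21  2.16  1.12  0.83 -1.  ]
ahead 43.625473741592806 side 0.42154214951732655
atlas [[-172.7, 95.4], [-171.1, 97.5], [33.1, 284.4], [34.0, 292.8]]
```

>>> send_rows:
  deltas:
    - {"dx": 0.9, "dy": -5, "dz": 0, "rx": 0, "ry": 0, "rz": 0}
    - {"dx": 2, "dy": -11, "dz": 0, "rx": 0, "ry": 0, "rz": 0}
    - {"dx": 3, "dy": -17, "dz": 0, "rx": 0, "ry": 0, "rz": 0}
    - {"dx": 4, "dy": -23, "dz": 0, "rx": 0, "ry": 0, "rz": 0}
    - {"dx": 5.5, "dy": -29, "dz": 0, "rx": 0, "ry": 0, "rz": 0}

```text
clock: 9.45
tcp_pos: [0.5174, -0.1695, 0.0493]
orientation: [1.688, 2.004, -0.535]
contact_force: [0.2, 2.9, 0.8]
grip_width: 0.0603
gripper_force: 1.6
```

>>> send_rows:
  deltas:
    - {"dx": 1, "dy": -6, "dz": 0, "rx": 0, "ry": 0, "rz": 0}
    - {"dx": 2.1, "dy": -12, "dz": 0, "rx": 0, "ry": 0, "rz": 0}
    - {"dx": 3.2, "dy": -18, "dz": 0, "rx": 0, "ry": 0, "rz": 0}
    - {"dx": 4.3, "dy": -24, "dz": 0, "rx": 0, "ry": 0, "rz": 0}
    - {"dx": 5.5, "dy": -30, "dz": 0, "rx": 0, "ry": 0, "rz": 0}

```text
clock: 9.87
tcp_pos: [0.5227, -0.1997, 0.0492]
orientation: [1.689, 2.004, -0.535]
contact_force: [-1.3, 2.7, -0.8]
grip_width: 0.0601
gripper_force: 1.8
```

```bash
python3 look.py
```

```text
lid circle px [452. 249.] rad mm 45.07915115356445
jar [ 530.22619629 -246.21737671] [-24.4  70.3]
lid z range [0.1613 0.1676]
[ 0.52255978 -0.20135463  0.04938159] [ 1.1  0.5 -1.2] [0.95 0.05 0.11] [ 0.05  0.59 -0.16  2.14  1.17  0.78 -0.93]
ahead 45.513066508881764 side 0.02348486653845742
atlas [[-172.9, 95.4], [-171.1, 96.3], [33.8, 216.0], [34.6, 223.0]]
```

Still upright. Continuing to the board centre: about 65 mm left.

>>> send_rows:
  deltas:
    - {"dx": 1, "dy": -5, "dz": 0, "rx": 0, "ry": 0, "rz": 0}
    - {"dx": 2.1, "dy": -11, "dz": 0, "rx": 0, "ry": 0, "rz": 0}
    - {"dx": 3.2, "dy": -18, "dz": 0, "rx": 0, "ry": 0, "rz": 0}
    - {"dx": 4.5, "dy": -25, "dz": 0, "rx": 0, "ry": 0, "rz": 0}
    - {"dx": 6, "dy": -32, "dz": 0, "rx": 0, "ry": 0, "rz": 0}

```text
clock: 10.38
tcp_pos: [0.5287, -0.2319, 0.0492]
orientation: [1.689, 2.004, -0.535]
contact_force: [-1.0, 4.2, 1.0]
grip_width: 0.0602
gripper_force: 1.9
```

>>> send_rows:
  deltas:
    - {"dx": 1.2, "dy": -7, "dz": 0, "rx": 0, "ry": 0, "rz": 0}
    - {"dx": 2.4, "dy": -14, "dz": 0, "rx": 0, "ry": 0, "rz": 0}
    - {"dx": 3.6, "dy": -21, "dz": 0, "rx": 0, "ry": 0, "rz": 0}
    - {"dx": 4.6, "dy": -27, "dz": 0, "rx": 0, "ry": 0, "rz": 0}
    - {"dx": 5.5, "dy": -32, "dz": 0, "rx": 0, "ry": 0, "rz": 0}

```text
clock: 10.8
tcp_pos: [0.5343, -0.2638, 0.0493]
orientation: [1.689, 2.004, -0.535]
contact_force: [-0.8, 2.8, -0.3]
grip_width: 0.06
gripper_force: 1.4
```

```bash
python3 look.py pics/scene7.png
```

```text
lid circle px [486. 242.] rad mm 45.497108459472656
jar [ 542.12902832 -307.55511475] [-6.2 10.6]
lid z range [0.1601 0.1656]
[ 0.53420939 -0.26497324  0.04952579] [-0.1 -0.  -1.6] [0.91 0.02 0.11] [ 0.14  0.6  -0.12  2.1   1.22  0.72 -0.85]
ahead 43.30733578715867 side 0.6413993734340983
atlas [[-173.3, 205.5], [-172.3, 212.0], [32.0, 292.7], [33.8, 293.2]]
```

View pics/scene7.png

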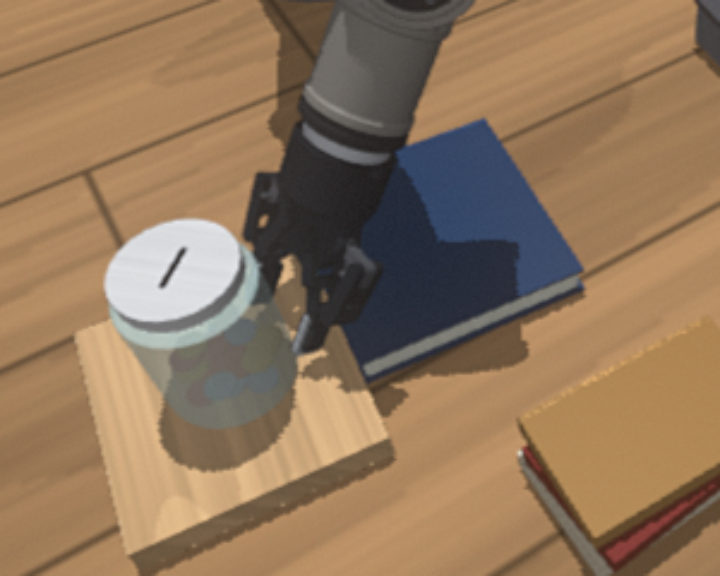

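The jar stands upright near the board's centre at board-frame (−6, 11) mm. I'll retreat straight back, then up.

>>> send_rows:
  deltas:
    - {"dx": -1.7, "dy": 10, "dz": 0, "rx": 0, "ry": 0, "rz": 0}
    - {"dx": -5, "dy": 30, "dz": 5, "rx": 0, "ry": 0, "rz": 0}
    - {"dx": -9, "dy": 52, "dz": 25, "rx": 0, "ry": 0, "rz": 0}
    - {"dx": -13, "dy": 75, "dz": 50, "rx": 0, "ry": 0, "rz": 0}
    - {"dx": -17, "dy": 100, "dz": 78, "rx": 0, "ry": 0, "rz": 0}

```text
clock: 11.32
tcp_pos: [0.5159, -0.1616, 0.1274]
orientation: [1.688, 2.006, -0.538]
contact_force: [0.9, -0.0, 1.1]
grip_width: 0.0601
gripper_force: 0.0
```

>>> send_rows:
  deltas:
    - {"dx": 0, "dy": 10, "dz": 30, "rx": 0, "ry": 0, "rz": 0}
    - {"dx": 0, "dy": 20, "dz": 60, "rx": 0, "ry": 0, "rz": 0}
    - {"dx": 0, "dy": 20, "dz": 80, "rx": 0, "ry": 0, "rz": 0}
    - {"dx": 0, "dy": 20, "dz": 80, "rx": 0, "ry": 0, "rz": 0}
    - {"dx": 0, "dy": 20, "dz": 80, "rx": 0, "ry": 0, "rz": 0}

```text
clock: 11.73
tcp_pos: [0.5177, -0.1422, 0.2085]
orientation: [1.688, 2.003, -0.532]
contact_force: [-0.3, 0.8, 0.3]
grip_width: 0.0597
gripper_force: 0.0
```

```bash
python3 look.py && python3 -c "
from h import *
print(r.hand_in())"
```

```text
lid circle px [487. 243.] rad mm 45.85708999633789
jar [ 540.41259766 -309.47418213] [-7.7  8.5]
lid z range [0.1598 0.165 ]
[ 0.51691072 -0.1425951   0.20722717] [0.6 0.3 0. ] [ 0.61  0.16 -0.07] [ 0.03  0.31 -0.27  2.07  0.85  1.02 -0.62]
ahead 168.44465909646158 side -5.229849482359562
atlas [[-173.4, 95.4], [-170.8, 97.2], [32.2, 234.4], [34.6, 280.3]]
the job is handed in; nothing more can be done
None
```

The job is handed in, though the judge returned no verdict: by camera the atlas lies flush against the board, the jar stands upright wholly on it about 11 mm from its centre, the arm is clear, and I saw no sign that the tin, mug or paperbacks moved.

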